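Short the red terminal and hold the field probe over the module

TASK

Plug the orange shorting pin fully home in the red terminal of the test jig and let go of it. Then pick up the blue field probe, carry it across the vice and past the white carton with its head lifted higher than the top of that carton, and finish still holding it upright with its flat head hovering about 8 mm above the middle of the purple module on the board, long side along the module's long side, never touching the board or jig with the probe. Leave the carton, screw tub and solder reel where they are.

Things in the scene. Friction and masses are not known exactly. Their poses are not given: they have to be found in the camera images.
- pin_grip (a point): Middle of the loose shorting pin's grip (24 to 39 g): orange, black ribs, 16 x 16 mm square, 36 mm tall; z up, x and y normal to its flats. Below: black shoulder 18 mm wide, 4 mm thick, then brass pin 6 mm in diameter, 22 mm long; tip 44 mm below this point. It starts upright, shoulder resting on a 40 x 40 x 28 mm aluminium parking block (this point 50 mm above the desk); lift it straight out.
- pin_shoulder (a point): Centre of the underside of the pin's black shoulder, 22 mm below pin_grip; same axes. It meets the terminal's top when the pin is fully home.
- pin: The whole shorting pin; origin at the brass tip, z up along the pin.
- terminal_red_mouth (a point): Centre of the round opening in the top of the red terminal, a fixed red block 30 x 30 mm on the jig, top 43 mm above the desk. Opening 9 mm in diameter with 1.5 mm chamfer, 25 mm deep, vertical; z up. An identical black terminal is 64 mm away; which has which place varies. The plugged pin's top stands 83 mm above the desk.
- module_top (a point): Centre of the top face of the purple module on the green board (module 40 x 25 mm, top 33 mm above the desk). This is the purple rectangle itself; a smaller silver can lies on it, off-centre, 2 mm higher. x is along its 40 mm long side, z up. The board is fixed on the jig; its other parts rise no higher than 35 mm above the desk.
- test_jig: The fixed test jig: grey plate 130 (x) x 220 (y) x 10 mm on 3 mm feet, its top 13 mm above the desk, origin at the centre of its underside; carries the board on the +y half, with the two terminals at x = -32 and +32 mm, y = -70 mm.
- probe_grip (a point): Middle of the loose blue field probe (50 to 100 g), 46 mm above its underside. It stands upright on the desk, 92 mm tall: black flat sensing head 44 (x) x 26 (y) x 10 mm at the bottom, then a square blue stem 18 x 18 mm with black ribs, 10 to 90 mm above the underside, white cap. z up along the stem, x along the head's long side.
- probe_face (a point): Centre of the flat underside of the probe's head, 46 mm below probe_grip; same axes.
- probe: The whole field probe; origin at probe_face.
- white_carton: White carton standing loose on the green cutting mat (a fixed 3 mm mat) between probe and jig, 90 (x) x 120 (y) x 105 mm, top 108 mm above the desk; origin under its centre; leave alone.
- screw_tub: Round plastic tub with a green lid, 51 mm wide, 41 mm tall, loose; origin under its centre; leave alone.
- mini_vice: Small dark teal bench vice fixed to the desk between the probe and the pin block, about 130 (x) x 60 (y) x 50 mm tall; origin at the desk under its middle.
- reel: Grey solder reel, 59 mm wide, 28 mm tall, loose; origin under its centre; leave alone.

How it is judged:
By the outcome, as a careful person would: the job done as asked, in the order asked, and still so for the second after the job is handed in, while the arm keeps its last pose, push and grip.
It also fails if it takes over 59 s, if anything falls off the work surface, if the arm or the gripper's body presses on something with over 40 N, if the wrist force passes 120 N, or if a joint passes its speed limit or range.

ROBOT

A 6-joint arm with a two-finger parallel gripper is mounted at the origin on a cart in front of the work surface, level with it; the furniture and walls round the work are solid. World frame = base frame: x ahead of the robot, y to its left, z up, the work surface at z = 0. Lengths are in m, angles in rad, forces in N, time in s.
With the tool pointing down it reaches from about 0.35 to 0.975 m from the base axis. Payload 4.9 kg.
Tool frame: the origin (TCP) lies at the very end of the fingers, on their centre line; the grasp point (between the pads) lies 19 mm behind it; z points along the fingers, y is the line along which they close (so a half turn about z gives the same grasp; the last joint's range is limited). The gripper opens to 85 mm and grips with 20 to 120 N. Pads are 22 mm wide; open, the fingers measure 114 mm over their backs; the gripper's body (76 mm by 85 mm) begins 54 mm behind the grasp point. The pads swing forward as they close: fully open they stand 13 mm farther back than shut.
Start: joints at [-1.3, 0.053, 1.613, -0, 1.476, -0.119], TCP at [0.237, -0.578, 0.231] pointing down, gripper open.
Joint ranges: [-3.01, 3.01], [-1.01, 2.22], [0.06, 2.58], [-1.02, 4.17], [0.09, 2.62], [-3.14, 3.14]. Speed limits (rad/s): [2.57, 2.57, 3.14, 3.14, 3.14, 3.14].

INTERFACE

Orientations are given as a rotation vector (axis times angle).
In Python, from station import ctrl gives the robot as it stands.
- The arm moves only by the shell command python3 -m crank 'ROWS' [OPENING] [FORCE]. ROWS is text: rows parted by semicolons, each of 4 numbers parted by spaces: the shift along the world's x, y, z in units of 0.5 m (1.0 is 0.5 m), then the turn about the world's z in units of 90 degrees (1.0 is 90 degrees). In form: x y z turn; .... A call has exactly 5 rows; each row shifts and turns the commanded pose from where the row before left it; what a row does not reach is not made up. A row lasts 1/12 s, in which the tool goes at most 41.7 mm and 7.16 degrees, less where a joint would pass 70% of its speed; a pose out of reach is approached as far as the arm can. A call with a number of a shift or a turn outside -1 to 1 is refused whole. A call with a gripper value outside its range is refused whole. OPENING is the opening in per cent of the stroke, from 0 (shut) to 100 (fully open), set as the call begins (- or left out, the last holds). The fingers move at their own pace and stop on an object; FORCE is the grip in N (left out, the last holds). Time passes only in rows, so rows that do not move let the fingers close, or fill a call up. It gives the time, the measured TCP pose, the force, the opening and the grip force at its end, in the units of the state.
- ctrl.get_obs(): the state, without advancing time (a new reading comes with each control period).
- ctrl.get_image(name): name is "side" or "top" or "wrist"; returns (picture, depth): 400x640x3 uint8, red, green, blue; 400x640 float32, m along the optical axis (not along the pixel's ray), 0 where there is no reading.
- ctrl.get_calibration(name): a dict with "fx", "fy", "cx", "cy" (pixels), "k1" (the pictures are not rectified: a ray, as slopes to the right and down, at radius r is drawn at 1 + k1 r^2 times it, then the intrinsics apply), "extrinsics" (4x4, takes a point from world to camera coordinates). Camera axes: x right, y down, z forward; pixel columns grow to the right and rows downward; lengths in m; the calibration is good to about 2 mm. A picture is of the moment at which its call begins: read the wrist's pose just before it. get_calibration takes no time and is no camera call; for the wrist camera it gives the pose at the moment of the call.
- ctrl.finish_job(): hands the job in; it is judged then, once.
The state is a dict: "t": time; "q": joint angles; "dq": joint speeds; "effort": joint torques, N m; "tool_pos": TCP position; "tool_rot": TCP orientation; "contact_force": force on the tool from outside, world axes, zero at the start; "wrist_torque": the same for the moment, N m; "opening": finger opening in m; "grip_force": force on a finger pad.
Only numpy, scipy, OpenCV 4.12 (cv2) and the standard library are available. Lean on these libraries where they do the work, as an engineer would, in place of code of your own. Each camera call takes 0.05 s, during which the arm holds its last target. There are 200 camera calls.

## Working session

There is one attempt and no reset: what is moved stays moved. The work goes in short steps, Python scripts to look and compute and a shell command to move; the robot and the scene stay as the last step left them, time stands still between calls to the robot, and variables do not carry over. Pictures are saved under pics/ and viewed, at most 10 in all, crops included, and the job is handed in when it is done.

```bash
ls; mkdir -p pics; cat > h.py <<'E'
import numpy as np, cv2
from station import ctrl
def grab(n):
    c=ctrl.get_calibration(n); im,d=ctrl.get_image(n); return im,d,c
def rays(c,uv):
    uv=np.atleast_2d(np.asarray(uv,float))
    K=np.array([[c['fx'],0,c['cx']],[0,c['fy'],c['cy']],[0,0,1.]])
    s=cv2.undistortPoints(uv[:,None],K,np.array([c['k1'],0,0,0.]))[:,0]
    E=np.asarray(c['extrinsics']);R,t=E[:3,:3],E[:3,3]
    return -R.T@t, np.c_[s,np.ones(len(s))]@R
def plane(c,uv,z):
    o,d=rays(c,uv); return o+d*((z-o[2])/d[:,2])[:,None]
def cloud(c,D):
    v,u=np.nonzero(D>0); o,d=rays(c,np.c_[u,v]); P=np.full(D.shape+(3,),np.nan); P[v,u]=o+d*D[v,u][:,None]; return P
def save(n,im): cv2.imwrite('pics/'+n,im[...,::-1])
def hsv(im): return cv2.cvtColor(im,cv2.COLOR_RGB2HSV)
E
python3 - <<'E'
from h import *
for n in('top','side'):
    im,d,c=grab(n); save(n+'0.png',im); np.savez(n+'0.npz',im=im,d=d); print(n,-c['extrinsics'][:3,:3].T@c['extrinsics'][:3,3],c['fx'],c['k1'])
print(ctrl.get_obs())
E
```

```text
pics
top [0.38695604 0.00627907 1.34435678] 413.3469683665386 -0.05038232217319881
side [0.19877574 0.90429359 0.71596161] 411.5497616278477 -0.06869375214328494
{'t': 0.1, 'q': array([-1.29999403e+00,  5.32884655e-02,  1.61417121e+00, -3.22785256e-05,
        1.47601674e+00, -1.18999164e-01]), 'dq': array([-1.62284695e-03, -1.38107561e-03, -3.73310467e-03,  3.46882314e-05,
        1.04075692e-03, -1.05237325e-03]), 'effort': array([ 5.04567925e-04, -3.94898272e+01, -3.71363711e+01, -1.21560338e-04,
        3.84450745e-03, -2.24290027e-07]), 'tool_pos': array([ 0.23734048, -0.57756007,  0.23017877]), 'tool_rot': array([-3.08027123e+00, -6.08071004e-01,  2.74539514e-04]), 'contact_force': array([ 0.14689974, -0.18167396, -0.01492114]), 'wrist_torque': array([-0.01389402, -0.0076824 ,  0.0394431 ]), 'grip_force': 0.0, 'opening': 0.08519955255364003}
```

View pics/top0.png

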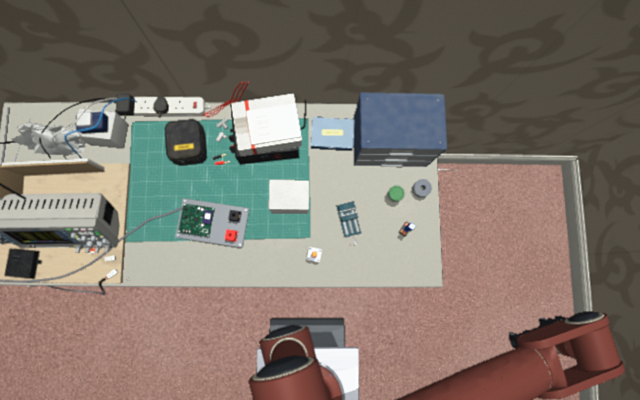

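View pics/side0.png

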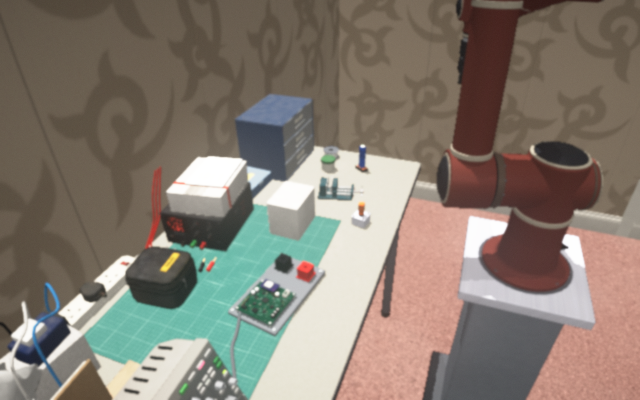

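Top view: pin at about (314,254), probe (407,229), vice (348,219), carton (289,196), red terminal (231,236), purple module (207,216), tub (397,193), reel (422,188). Next I'll turn these pixels into positions.

```bash
cat > m.py <<'E'
from h import *
z=np.load('top0.npz'); im,d=z['im'],z['d']; c=ctrl.get_calibration('top'); H=hsv(im)
P=cloud(c,d)
def blob(name,box,lo,hi,zp):
    x0,y0,x1,y1=box; m=np.zeros(H.shape[:2],np.uint8); m[y0:y1,x0:x1]=cv2.inRange(H,lo,hi)[y0:y1,x0:x1]
    n,L,s,ce=cv2.connectedComponentsWithStats(m)
    if n<2: print(name,'none'); return
    i=1+np.argmax(s[1:,4]); v,u=np.nonzero(L==i); p=plane(c,np.c_[u,v],zp)
    q=P[L==i]; r=cv2.minAreaRect((p[:,:2]*1000).astype(np.float32))
    print(name,s[i,4],ce[i].round(1),'mean',p.mean(0).round(4),'rect',np.round(r[0],1),np.round(r[1],1),round(r[2],1),'depth med',np.nanmedian(q,0).round(3))
blob('pin',(300,240,330,270),(5,120,120),(22,255,255),.068)
blob('red',(220,225,245,247),(0,150,100),(8,255,255),.043)
blob('red2',(220,225,245,247),(172,150,100),(180,255,255),.043)
blob('purple',(195,205,225,230),(120,50,40),(160,255,255),.033)
blob('black',(225,205,245,224),(0,0,0),(180,255,50),.043)
blob('carton',(262,172,318,218),(0,0,150),(180,40,255),.108)
blob('probe',(395,215,420,245),(100,100,40),(130,255,255),.08)
blob('jig',(170,195,255,250),(90,5,80),(140,60,200),.013)
blob('vice',(330,195,370,240),(85,40,30),(110,255,140),.04)
blob('block',(300,240,330,270),(0,0,150),(180,50,255),.028)
for n,b,s in(('a',(170,190,255,255),6),('b',(295,235,335,270),9),('c',(390,180,432,245),8)):
    x0,y0,x1,y1=b; pass
A=cv2.resize(im[190:255,165:330],None,fx=4.8,fy=4.8,interpolation=cv2.INTER_CUBIC)
B=cv2.resize(im[175:250,330:440],None,fx=4,fy=4,interpolation=cv2.INTER_CUBIC)
C=np.zeros((A.shape[0]+B.shape[0],max(A.shape[1],B.shape[1]),3),np.uint8); C[:A.shape[0],:A.shape[1]]=A; C[A.shape[0]:,:B.shape[1]]=B
print(C.shape); save('crop0.png',C[:600,:800])
E
python3 m.py
```

```text
pin 19 [313.8 254.1] mean [ 0.4405 -0.0184  0.068 ] rect [440.6 -19.1] [12.2 12.3] 0.1 depth med [ 0.441 -0.019  0.066]
red 108 [230.6 235.1] mean [0.4999 0.2427 0.043 ] rect [499.7 242.9] [32.7 31.9] 82.4 depth med [0.5   0.244 0.042]
red2 none
purple 26 [206.2 220.9] mean [0.5457 0.3235 0.033 ] rect [545.5 322.8] [12.8 22.2] 0.3 depth med [0.546 0.324 0.033]
black 15 [234.1 219.5] mean [0.5494 0.2331 0.043 ] rect [550.7 233.6] [ 6.4 25.2] 1.7 depth med [0.551 0.236 0.033]
carton 1585 [294.6 194.3] mean [0.6194 0.0411 0.108 ] rect [619.6  47.2] [139.4 148.4] 0.1 depth med [0.623 0.04  0.107]
probe 22 [406.9 228.3] mean [ 0.5197 -0.3066  0.08  ] rect [ 520.  -305.8] [13.8 17.1] 26.1 depth med [ 0.521 -0.31   0.064]
jig 1333 [220.1 223.5] mean [0.54   0.2832 0.013 ] rect [543.4 309.8] [217.3 128.2] 81.6 depth med [0.538 0.281 0.013]
vice 198 [349.1 224.2] mean [ 0.5366 -0.131   0.04  ] rect [ 534.  -133.9] [64.3 54.3] 12.8 depth med [ 0.544 -0.133  0.023]
block 848 [314.6 254.3] mean [ 0.4415 -0.0218  0.028 ] rect [440.9 -21.5] [91.6 92.4] 0.1 depth med [ 0.443 -0.024  0.   ]
(612, 792, 3)
```

View pics/crop0.png

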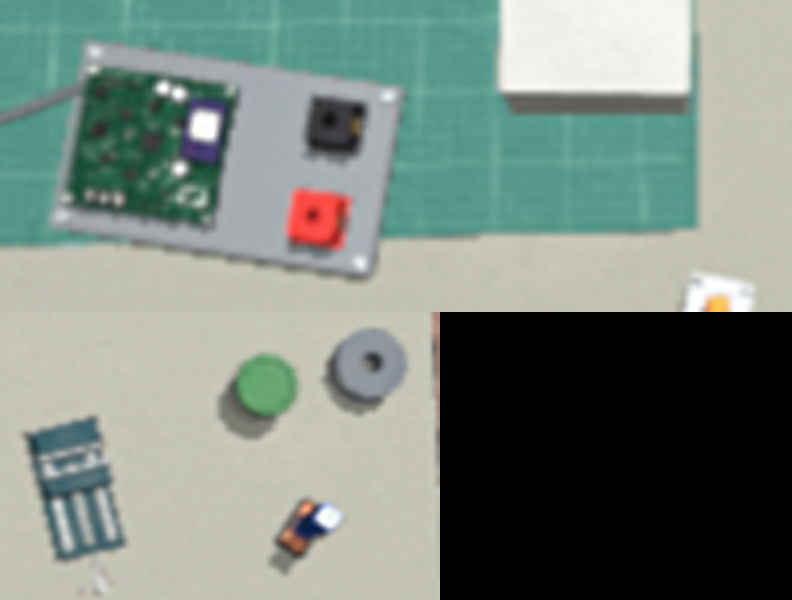

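Crop: red terminal hole at crop (313,215), purple module spans (183–228, 98–162) with its long side roughly along x, and the probe head is tilted in the lower crop. The jig yaw is about −8°, and positions match the sizes given. Next I go above the pin for a close look.

```bash
python3 -m crank '0.027 0.074 0 -0.024;0.027 0.074 0 -0.024;0.027 0.074 0 -0.024;0.027 0.074 0 -0.024;0.027 0.074 0 -0.024' 100 40
python3 -m crank '0.027 0.074 0 -0.024;0.027 0.074 0 -0.024;0.027 0.074 0 -0.024;0.027 0.074 0 -0.024;0.027 0.074 0 -0.024'
python3 -m crank '0.027 0.074 0 -0.024;0.027 0.074 0 -0.024;0.027 0.074 0 -0.024;0.027 0.074 0 -0.024;0.027 0.074 0 -0.024'
python3 - <<'E'
from h import *
o=ctrl.get_obs();print(o['tool_pos'],o['tool_rot'],o['q'])
im,d,c=grab('wrist'); save('w1.png',im); np.savez('w1.npz',im=im,d=d,**{k:np.asarray(v) for k,v in c.items()}); print(c)
E
```

```text
t: 0.52
tool_pos: [0.3051, -0.3912, 0.2305]
tool_rot: [-3.125, -0.312, 0.0]
contact_force: [0.1, 0.2, 1.0]
opening: 0.0855
grip_force: 0.0
t: 0.93
tool_pos: [0.3725, -0.2062, 0.2309]
tool_rot: [-3.141, -0.016, 0.0]
contact_force: [0.8, -0.6, -0.5]
opening: 0.0854
grip_force: 0.0
t: 1.35
tool_pos: [0.44, -0.0211, 0.2311]
tool_rot: [3.129, -0.278, 0.0]
contact_force: [0.1, 0.8, -0.1]
opening: 0.0854
grip_force: 0.0
[ 0.43995961 -0.02105206  0.23105913] [ 3.12910832e+00 -2.78480106e-01  3.32738941e-04] [-2.17022561e-01 -4.15055034e-01  2.02192952e+00 -8.88649756e-05
  1.53449313e+00  1.53130254e+00]
{'fx': 345.83425440224335, 'fy': 345.83425440224335, 'cx': 320.65859681219143, 'cy': 198.85044066806418, 'k1': -0.029095412038498747, 'extrinsics': array([[-1.77055902e-01, -9.84200689e-01,  4.59235842e-04,
         5.75854023e-02],
       [-9.40351567e-01,  1.69305214e-01,  2.95084182e-01,
         3.79639956e-01],
       [-2.90499806e-01,  5.18145529e-02, -9.55471148e-01,
         5.09940083e-01],
       [ 0.00000000e+00,  0.00000000e+00,  0.00000000e+00,
         1.00000000e+00]])}
```

View pics/w1.png

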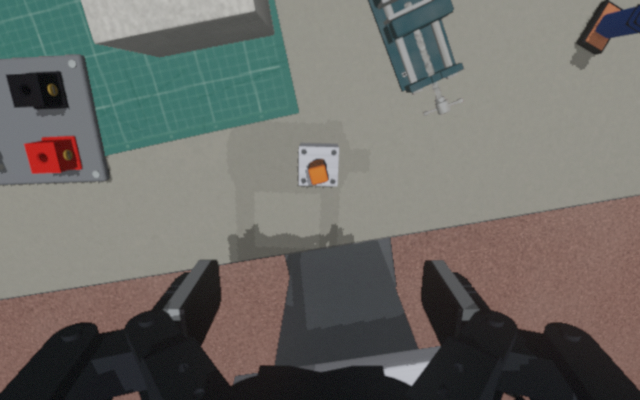

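Wrist view: pin top at (318,174) on the block (298–340, 144–187), red terminal hole near (40,157), probe at (610,25). The gripper yaw roughly matches the block.

```bash
python3 - <<'E'
from h import *
z=np.load('w1.npz'); im,d=z['im'],z['d']; c={k:z[k] for k in('fx','fy','cx','cy','k1','extrinsics')}
H=hsv(im)
def meas(name,m,zp):
    n,L,s,ce=cv2.connectedComponentsWithStats(m); i=1+np.argmax(s[1:,4]); v,u=np.nonzero(L==i)
    p=plane(c,np.c_[u,v],zp); r=cv2.minAreaRect((p[:,:2]*1000).astype(np.float32)); print(name,s[i],p.mean(0).round(4),np.round(r[0],1),np.round(r[1],1),round(r[2],1))
def box(m,x0,y0,x1,y1):
    o=np.zeros_like(m); o[y0:y1,x0:x1]=m[y0:y1,x0:x1]; return o
for vmin in(120,170,200,220): meas('pintop%d'%vmin,box(cv2.inRange(H,(5,150,vmin),(25,255,255)),300,150,340,195),.068)
print(H[168:186:3,312:328:3,2])
meas('block',box(cv2.inRange(H,(0,0,160),(180,255,255)),285,135,350,195),.028)
P=cloud(c,d)
for uv in((318,174),(303,148),(336,183),(330,205)): print(uv,P[uv[1],uv[0]].round(4))
E
python3 - <<'E'
import cv2;a=cv2.imread('pics/w1.png')
o=cv2.resize(a[135:200,285:355],None,fx=8,fy=8,interpolation=cv2.INTER_CUBIC);cv2.imwrite('pics/w1c.png',o)
E
```

```text
pintop120 [309 165  19  19 275] [ 0.4458 -0.0191  0.068 ] [445.7 -19.1] [15.7 15. ] 3.0
pintop170 [309 166  19  18 242] [ 0.4451 -0.0189  0.068 ] [445.  -18.9] [14.2 14.4] 4.1Traceback (most recent call last):
  File "<stdin>", line 9, in <module>
  File "<stdin>", line 5, in meas
    return _wrapfunc(a, 'argmax', axis=axis, out=out, **kwds)
    return bound(*args, **kwds)
ValueError: attempt to get argmax of an empty sequence
```

View pics/w1c.png

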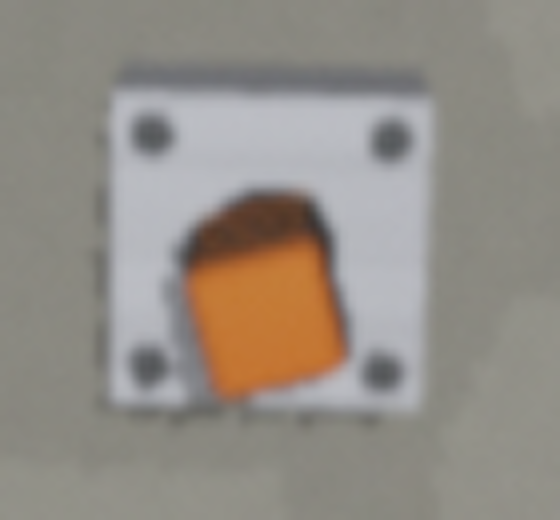

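```bash
cat >> h.py <<'E'
def load(f):
    z=np.load(f); return z['im'],z['d'],{k:z[k] for k in('fx','fy','cx','cy','k1','extrinsics')}
def meas(c,name,m,bx,zp):
    x0,y0,x1,y1=bx; o=np.zeros_like(m); o[y0:y1,x0:x1]=m[y0:y1,x0:x1]
    n,L,s,ce=cv2.connectedComponentsWithStats(o)
    if n<2: print(name,'none'); return
    i=1+np.argmax(s[1:,4]); v,u=np.nonzero(L==i)
    p=plane(c,np.c_[u,v],zp); r=cv2.minAreaRect((p[:,:2]*1000).astype(np.float32)); print(name,s[i],'mean',p.mean(0).round(4),'rect',np.round(r[0],1),np.round(r[1],1),round(r[2],1)); return p.mean(0)
def look(f):
    im,d,c=grab('wrist'); save(f+'.png',im); np.savez(f+'.npz',im=im,d=d,**{k:np.asarray(v) for k,v in c.items()}); return im,d,c
E
python3 - <<'E'
from h import *
im,d,c=load('w1.npz'); H=hsv(im)
print('block',plane(c,[[285+110/8,135+90/8],[285+432/8,135+92/8],[285+420/8,135+411/8],[285+105/8,135+408/8],[318.7,166.1]],.028).round(4))
print('pin corners',plane(c,[[285+188/8,135+270/8],[285+318/8,135+238/8],[285+345/8,135+360/8],[285+220/8,135+400/8]],.068).round(4))
P=cloud(c,d)
for uv in((318,174),(303,148),(336,183),(330,205)): print(uv,P[uv[1],uv[0]].round(4))
meas(c,'hole',cv2.inRange(H,(0,0,0),(180,255,90)),(30,140,55,172),.043)
meas(c,'redtop',cv2.inRange(H,(0,150,180),(10,255,255)),(15,130,85,180),.043)
t=np.load('top0.npz'); ct=ctrl.get_calibration('top'); Ht=hsv(t['im'])
meas(ct,'block top',cv2.inRange(Ht,(0,0,215),(180,60,255)),(300,240,330,270),.028)
# red hole in the top crop, module corners
print('hole top',plane(ct,[[165+313/4.8,190+215/4.8]],.043).round(4))
print('mod top',plane(ct,[[165+x/4.8,190+y/4.8] for x,y in((190,98),(229,103),(221,164),(182,158))],.033).round(4))
E
```

```text
block [[ 0.4681 -0.0033  0.028 ]
 [ 0.4607 -0.0431  0.028 ]
 [ 0.42   -0.0348  0.028 ]
 [ 0.4277  0.0054  0.028 ]
 [ 0.4446 -0.0194  0.028 ]]
pin corners [[ 0.452  -0.0116  0.068 ]
 [ 0.453  -0.0267  0.068 ]
 [ 0.4385 -0.0273  0.068 ]
 [ 0.4364 -0.0123  0.068 ]]
(318, 174) [ 0.4458 -0.0192  0.0687]
(303, 148) [ 0.4659 -0.0073  0.0298]
(336, 183) [ 0.4246 -0.0339  0.0307]
(330, 205) [ 0.3928 -0.0229  0.002 ]
hole [ 40 155   5   3  15] mean [0.5066 0.2468 0.043 ] rect [506.6 246.8] [4.6 2. ] 79.4
redtop [ 25 143  34  30 629] mean [0.5051 0.2477 0.043 ] rect [505.  247.7] [28. 28.] 82.1
block top [307 247  15  15 124] mean [ 0.445  -0.0227  0.028 ] rect [443.2 -20.1] [43.1 41.3] 75.9
hole top [[0.501 0.244 0.043]]
mod top [[0.5795 0.3301 0.033 ]
 [0.5762 0.3041 0.033 ]
 [0.5354 0.3078 0.033 ]
 [0.5393 0.3337 0.033 ]]
```

```bash
python3 -m crank '0.009 0.004 -0.04 0.078;0 0 -0.04 0.077;0 0 -0.07 0;0 0 -0.07 0;0 0 -0.04 0'
python3 -m crank '0 0 -0.04 0;0 0 -0.04 0;0 0 -0.03 0;0 0 -0.015 0;0 0 0 0'
python3 -m crank '0 0 0 0;0 0 0 0;0 0 0 0;0 0 0 0;0 0 0 0' 0 40
python3 -m crank '0 0 0 0;0 0 0 0;0 0 0 0;0 0 0 0;0 0 0 0'
```

```text
t: 1.82
tool_pos: [0.442, -0.0204, 0.097]
tool_rot: [-3.138, -0.107, 0.008]
contact_force: [-0.4, 0.4, -0.6]
opening: 0.0853
grip_force: 0.0
t: 2.23
tool_pos: [0.4425, -0.0207, 0.0365]
tool_rot: [-3.139, -0.106, 0.007]
contact_force: [0.3, 0.6, -0.4]
opening: 0.0855
grip_force: 0.0
t: 2.65
tool_pos: [0.4451, -0.0212, 0.0397]
tool_rot: [3.139, 0.106, 0.003]
contact_force: [-0.2, -0.1, -0.9]
opening: 0.0254
grip_force: 0.0
t: 3.07
tool_pos: [0.445, -0.0207, 0.0395]
tool_rot: [-3.139, -0.106, -0.001]
contact_force: [-1.4, 3.5, 6.6]
opening: 0.0153
grip_force: 41.5
```

```bash
python3 -m crank '0 0 0.03 0;0 0 0.04 0;0 0 0.05 0;0 0 0.06 0;0 0 0.02 0'
python3 -m crank '0.017 0.076 0 0;0.017 0.076 0 0;0.017 0.076 0 0;0.017 0.076 0 0;0.017 0.076 0 0'
python3 -m crank '0.017 0.076 0 0;0.017 0.076 0 0;0 0 0 0;0 0 0 0;0 0 0 0'
python3 - <<'E'
from h import *
print(ctrl.get_obs()['tool_pos'])
im,d,c=look('w2')
E
mv w2.png pics/ 2>/dev/null; ls pics
```

```text
t: 3.48
tool_pos: [0.4465, -0.0219, 0.1428]
tool_rot: [3.137, 0.106, 0.01]
contact_force: [1.9, -0.1, 1.1]
opening: 0.0147
grip_force: 40.6
t: 3.9
tool_pos: [0.4868, 0.1703, 0.1378]
tool_rot: [3.139, 0.106, -0.001]
contact_force: [0.6, -0.0, 0.1]
opening: 0.0157
grip_force: 40.7
t: 4.32
tool_pos: [0.5034, 0.2445, 0.1376]
tool_rot: [3.138, 0.107, -0.003]
contact_force: [-0.9, -0.1, -0.1]
opening: 0.0149
grip_force: 40.6
[0.50344569 0.24445181 0.137553  ]
crop0.png
side0.png
top0.png
w1.png
w1c.png
w2.png
```

View pics/w2.png

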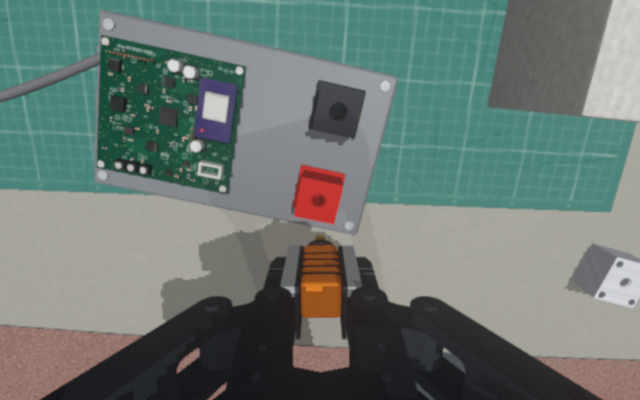

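Wrist view: hole of red terminal at about (318,200), black one (339,111), held pin (tip about (320,238), grip (320,285)), module spans (195–237, 78–142).

```bash
python3 - <<'E'
from h import *
im,d,c=load('w2.npz'); H=hsv(im)
meas(c,'hole',cv2.inRange(H,(0,0,0),(180,255,110)),(305,190,330,212),.043)
meas(c,'redtop',cv2.inRange(H,(0,150,200),(10,255,255)),(285,160,350,225),.043)
meas(c,'hole blk',cv2.inRange(H,(0,0,0),(180,255,32)),(325,98,352,124),.043)
p=cv2.inRange(H,(118,60,40),(150,255,255)); meas(c,'purple',p,(185,70,245,150),.033)
# purple hull incl. can
print('tip',plane(c,[[320,237]],.104).round(4))
meas(c,'pintop',cv2.inRange(H,(8,180,180),(25,255,255)),(295,270,345,325),.166)
print('jig holes/corners',plane(c,[[108,24],[385,86],[349,226],[102,176]],.013).round(4))
print(im[228:246,316:325].mean(1).round(0).tolist())
o=cv2.resize(im[180:250,285:355],None,fx=8,fy=8,interpolation=cv2.INTER_CUBIC); save('w2c.png',o)
E
```

```text
hole [319 197   5   7  20] mean [0.5055 0.2445 0.043 ] rect [505.4 244.3] [4.4 2.3] 29.3
redtop none
hole blk none
purple [ 194   79   42   63 1256] mean [0.5617 0.3233 0.033 ] rect [562.3 323.2] [25.1 40.3] 81.9
tip [[0.5028 0.2449 0.104 ]]
pintop [303 283  35   9 193] mean [0.5095 0.2465 0.166 ] rect [509.1 245.3] [ 3.5 12.9] 3.9
jig holes/corners [[0.617  0.4043 0.013 ]
 [0.5874 0.2024 0.013 ]
 [0.4747 0.2188 0.013 ]
 [0.5042 0.421  0.013 ]]
[[145.0, 143.0, 138.0], [158.0, 156.0, 149.0], [159.0, 158.0, 149.0], [143.0, 141.0, 132.0], [124.0, 122.0, 115.0], [118.0, 114.0, 106.0], [114.0, 107.0, 94.0], [108.0, 96.0, 75.0], [101.0, 86.0, 59.0], [93.0, 77.0, 48.0], [85.0, 70.0, 44.0], [70.0, 57.0, 39.0], [53.0, 44.0, 37.0], [47.0, 39.0, 38.0], [53.0, 46.0, 47.0], [57.0, 50.0, 51.0], [68.0, 51.0, 47.0], [101.0, 60.0, 40.0]]
```

View pics/w2c.png

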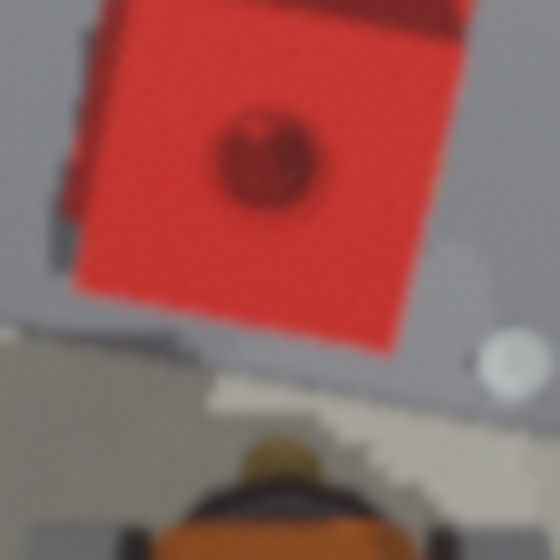

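```bash
python3 - <<'E'
from h import *
im,d,c=load('w2.npz')
print('hole',plane(c,[[318.4,200.0]],.043).round(4),'tip edge',plane(c,[[320.4,234.7]],.104).round(4))
print('red corners',plane(c,[[285+470/8,180+42/8],[285+392/8,180+352/8],[285+76/8,180+288/8]],.043).round(4))
print('edges',plane(c,[[285+243/8,180+460/8],[285+322/8,180+460/8]],.1).round(4))
E
```

```text
hole [[0.5051 0.2463 0.043 ]] tip edge [[0.5042 0.2448 0.104 ]]
red corners [[0.5173 0.2289 0.043 ]
 [0.4873 0.2335 0.043 ]
 [0.4916 0.2629 0.043 ]]
edges [[0.5006 0.2474 0.1   ]
 [0.5009 0.2418 0.1   ]]
```

```bash
python3 -m crank '0.005 0.003 -0.02 0;0 0 -0.04 0;0 0 -0.03 0;0 0 -0.015 0;0 0 0 0'
python3 -m crank '0 0 -0.008 0;0 0 -0.008 0;0 0 -0.008 0;0 0 0 0;0 0 0 0'
python3 -c "
from h import *
im,d,c=look('w3'); save('w3c.png',cv2.resize(im[170:330,240:400],None,fx=3.5,fy=3.5))"
```

```text
t: 4.78
tool_pos: [0.5048, 0.2448, 0.0833]
tool_rot: [3.138, 0.104, -0.007]
contact_force: [-0.3, -0.4, -0.5]
opening: 0.0149
grip_force: 40.6
t: 5.2
tool_pos: [0.5066, 0.2464, 0.0744]
tool_rot: [-3.14, -0.106, -0.0]
contact_force: [-0.9, 0.1, -0.1]
opening: 0.0151
grip_force: 40.7
```

View pics/w3c.png

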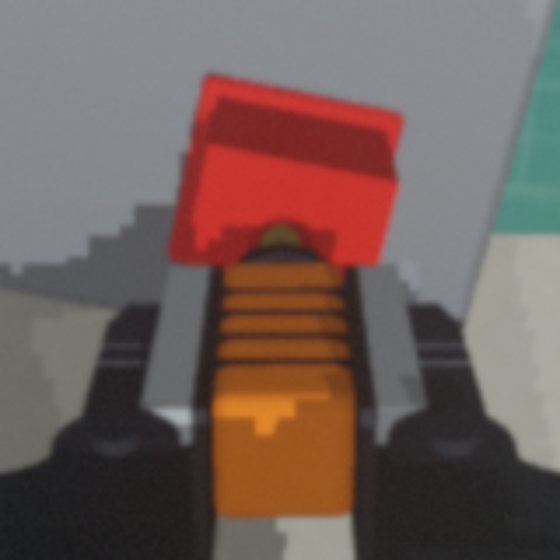

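The pin tip (crop (282,238)) enters centrally in the red block with no contact force, so I push down.

```bash
python3 -m crank '0 0 -0.006 0;0 0 -0.006 0;0 0 -0.006 0;0 0 0 0;0 0 0 0'
python3 -m crank '0 0 -0.006 0;0 0 -0.006 0;0 0 -0.006 0;0 0 0 0;0 0 0 0'
python3 -m crank '0 0 -0.003 0;0 0 -0.003 0;0 0 0 0;0 0 0 0;0 0 0 0'
```

```text
t: 5.67
tool_pos: [0.5063, 0.2463, 0.0648]
tool_rot: [3.14, 0.106, -0.001]
contact_force: [-0.6, -0.5, -0.8]
opening: 0.0152
grip_force: 40.5
t: 6.08
tool_pos: [0.5063, 0.2463, 0.0558]
tool_rot: [3.14, 0.106, -0.001]
contact_force: [-0.7, -0.3, -0.9]
opening: 0.0153
grip_force: 40.5
t: 6.5
tool_pos: [0.5065, 0.2464, 0.0545]
tool_rot: [3.139, 0.107, -0.001]
contact_force: [-6.0, -1.8, 7.7]
opening: 0.0155
grip_force: 41.5
```

```bash
python3 -m crank '0 0 -0.002 0;0 0 -0.002 0;0 0 0 0;0 0 0 0;0 0 0 0'
python3 -m crank '0 0 0 0;0 0 0 0;0 0 0 0;0 0 0 0;0 0 0 0' 70
python3 -m crank '0 0 0.02 0;0 0 0.04 0;0 0 0.06 0;0 0 0.08 0;0 0 0.06 0'
python3 - <<'E'
from h import *
print(ctrl.get_obs()['tool_pos'])
im,d,c=look('w4'); H=hsv(im); P=cloud(c,d)
m=cv2.inRange(H,(8,120,90),(22,255,255)); meas(c,'pin',m,(200,60,440,330),.083)
n,L,s,ce=cv2.connectedComponentsWithStats(m); i=1+np.argmax(s[1:,4]); print('max z',np.nanpercentile(P[L==i][:,2],[50,90,98]))
t=grab('top'); meas(t[2],'pin top cam',cv2.inRange(hsv(t[0]),(9,120,120),(22,255,255)),(215,220,250,250),.083)
E
```

```text
t: 6.92
tool_pos: [0.5066, 0.2464, 0.0544]
tool_rot: [3.139, 0.107, -0.002]
contact_force: [-10.6, -4.4, 17.7]
opening: 0.0151
grip_force: 43.1
t: 7.33
tool_pos: [0.5065, 0.2464, 0.051]
tool_rot: [3.14, 0.106, -0.0]
contact_force: [-0.6, 0.2, 0.1]
opening: 0.0596
grip_force: 0.0
t: 7.75
tool_pos: [0.5069, 0.2465, 0.1845]
tool_rot: [-3.139, -0.106, -0.003]
contact_force: [0.9, 1.0, 0.2]
opening: 0.0599
grip_force: 0.0
[0.50691267 0.24652738 0.18454661]
pin [310 180  22  31 616] mean [0.51  0.247 0.083] rect [510.6 247.1] [23.2 15.7] 3.9
max z [0.08384131 0.08498164 0.08548498]
pin top cam [228 230   3   6  17] mean [0.5049 0.2404 0.083 ] rect [504.5 240.6] [15.5  6.1] 1.8
```

Pin is home: its top is about 84 mm high in the terminal and it is released. Now I go to the probe.

```bash
python3 -m crank '0 -0.06 0.015 0;0.001 -0.074 0.015 0;0.001 -0.074 0.015 0;0.001 -0.074 0.005 0;0.001 -0.074 0 0' 100
python3 -m crank '0.001 -0.074 0 0;0.001 -0.074 0 0;0.001 -0.074 0 0;0.001 -0.074 0 0;0.001 -0.074 0 0'
python3 -m crank '0.001 -0.074 0 0;0.001 -0.074 0 0;0.001 -0.074 0 0;0.001 -0.074 0 0;0.001 -0.06 0 0'
python3 - <<'E'
from h import *
o=ctrl.get_obs();print(o['tool_pos'],o['q'])
im,d,c=look('w5'); 
E
```

```text
t: 8.27
tool_pos: [0.5086, 0.067, 0.2075]
tool_rot: [3.14, 0.108, 0.003]
contact_force: [0.3, 0.2, 0.3]
opening: 0.0854
grip_force: 0.0
t: 8.68
tool_pos: [0.5105, -0.1183, 0.2063]
tool_rot: [-3.14, -0.106, -0.0]
contact_force: [1.5, 0.8, 1.0]
opening: 0.0851
grip_force: 0.0
t: 9.1
tool_pos: [0.5129, -0.2971, 0.2061]
tool_rot: [3.14, 0.104, -0.0]
contact_force: [0.2, 0.8, 1.0]
opening: 0.0855
grip_force: 0.0
[ 0.51290104 -0.29709782  0.20611888] [-6.50372107e-01 -6.60219889e-03  1.71553788e+00 -3.43863890e-04
  1.43270250e+00  8.53982639e-01]
```

View pics/w5.png

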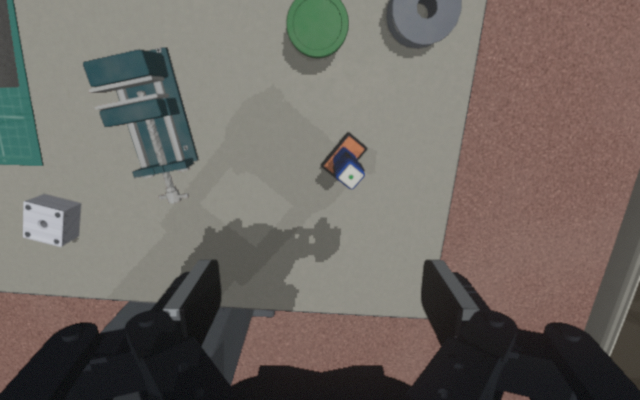

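Wrist view: probe cap at (350,177), head seen around (345,157) with its long side tilted about 40° in the image; tub at (318,22) and reel at (425,15).

```bash
python3 - <<'E'
from h import *
im,d,c=load('w5.npz'); H=hsv(im)
meas(c,'cap',cv2.inRange(H,(0,0,170),(180,90,255)),(325,150,375,200),.092)
meas(c,'head orange',cv2.inRange(H,(0,90,90),(20,255,255)),(310,125,375,200),.010)
sub=np.zeros(H.shape[:2],np.uint8); 
o=cv2.resize(im[125:200,310:380],None,fx=8,fy=8,interpolation=cv2.INTER_CUBIC); save('w5c.png',o)
E
```

```text
cap [340 166  22  21 250] mean [ 0.5294 -0.3189  0.092 ] rect [ 529.3 -318.9] [12.7 12.8] 54.7
head orange [324 136  41  36 361] mean [ 0.5357 -0.3206  0.01  ] rect [ 529.3 -318.9] [21.3 39.3] 53.7
```

View pics/w5c.png

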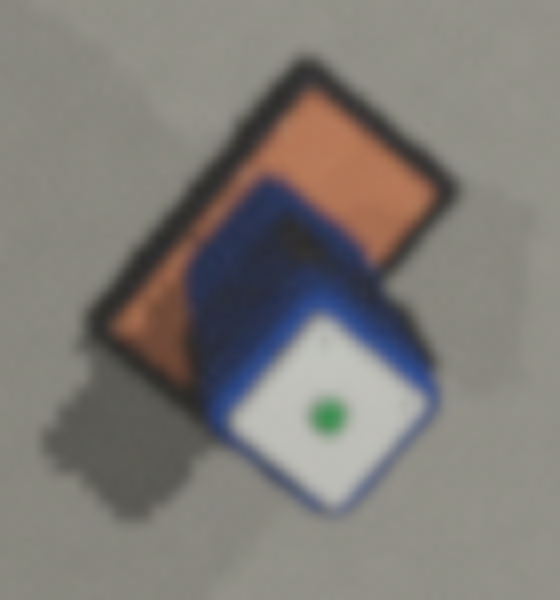

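Cap and head agree on the centre (0.529, −0.319); the head's long axis is at −36°. The module is at (0.562, 0.323) with yaw −8°. Now align, descend, grip.

```bash
python3 -m crank '0.017 -0.022 0 -0.0745;0.016 -0.022 0 -0.0745;0 0 0 -0.0745;0 0 -0.02 -0.0745;0 0 -0.03 -0.0745'
python3 -m crank '0 0 -0.05 -0.0745;0 0 -0.06 0;0 0 -0.06 0;0 0 -0.04 0;0 0 -0.02 0'
python3 -m crank '0 0 -0.017 0;0 0 -0.017 0;0 0 0 0;0 0 0 0;0 0 0 0'
python3 -m crank '0 0 0 0;0 0 0 0;0 0 0 0;0 0 0 0;0 0 0 0' 0 60
python3 -m crank '0 0 0 0;0 0 0 0;0 0 0 0;0 0 0 0;0 0 0 0'
```

```text
t: 9.57
tool_pos: [0.5309, -0.3173, 0.1829]
tool_rot: [3.033, -0.813, 0.005]
contact_force: [0.3, 0.3, -0.2]
opening: 0.0853
grip_force: 0.0
t: 9.98
tool_pos: [0.5278, -0.3147, 0.0621]
tool_rot: [-2.983, 0.979, 0.01]
contact_force: [-0.0, 0.2, -1.2]
opening: 0.0854
grip_force: 0.0
t: 10.4
tool_pos: [0.5309, -0.3173, 0.0508]
tool_rot: [2.984, -0.98, 0.004]
contact_force: [0.7, -0.2, 0.8]
opening: 0.0853
grip_force: 0.0
t: 10.82
tool_pos: [0.5301, -0.3166, 0.0495]
tool_rot: [2.985, -0.98, 0.0]
contact_force: [0.2, -0.6, -0.3]
opening: 0.0254
grip_force: 0.0
t: 11.23
tool_pos: [0.5299, -0.3165, 0.0491]
tool_rot: [-2.985, 0.98, 0.0]
contact_force: [-0.5, 0.5, -1.4]
opening: 0.0173
grip_force: 61.1
```

```bash
python3 -m crank '0 0 0.02 0;0 0 0.05 0;0 0 0.07 0;0 0 0.08 0;0 0 0.08 0'
python3 -m crank '0 0.02 0.03 0;0 0.04 0 0;0 0.06 0 0;0 0.07 0 0;0 0.07 0 0'
python3 -m crank '0 0.07 0 0.021;0 0.07 0 0.021;0 0.07 0 0.021;0 0.07 0 0.021;0 0.07 0 0.021'
python3 -m crank '0 0.07 0 0.021;0 0.07 0 0.021;0 0.07 0 0.021;0 0.07 0 0.021;0 0.07 0 0.021'
python3 -m crank '0.013 0.07 0 0.021;0.013 0.07 0 0.021;0.013 0.07 0 0.021;0.013 0.06 0 0.021;0.012 0.05 0 0.021'
python3 -m crank '0 0 0 0;0 0 0 0;0 0 0 0;0 0 0 0;0 0 0 0'
python3 - <<'E'
from h import *
o=ctrl.get_obs();print(o['tool_pos'],o['tool_rot'],o['opening'])
im,d,c=look('w6'); H=hsv(im); meas(c,'purple',cv2.inRange(H,(118,60,40),(150,255,255)),(100,40,400,240),.033)
E
```

```text
t: 11.65
tool_pos: [0.5295, -0.3162, 0.201]
tool_rot: [-2.984, 0.98, 0.002]
contact_force: [1.3, -1.3, -0.5]
opening: 0.0176
grip_force: 61.2
t: 12.07
tool_pos: [0.5296, -0.1853, 0.2147]
tool_rot: [-2.984, 0.982, -0.001]
contact_force: [0.8, 0.2, -0.9]
opening: 0.0173
grip_force: 61.2
t: 12.48
tool_pos: [0.5294, -0.0097, 0.2146]
tool_rot: [-3.056, 0.728, -0.001]
contact_force: [1.0, -0.4, -1.3]
opening: 0.0174
grip_force: 61.2
t: 12.9
tool_pos: [0.5293, 0.1654, 0.2146]
tool_rot: [-3.106, 0.473, -0.001]
contact_force: [0.9, -0.4, -1.2]
opening: 0.0173
grip_force: 61.2
t: 13.32
tool_pos: [0.5615, 0.326, 0.2144]
tool_rot: [-3.134, 0.214, 0.0]
contact_force: [0.5, -0.1, -0.9]
opening: 0.0171
grip_force: 61.2
t: 13.73
tool_pos: [0.5619, 0.3223, 0.2145]
tool_rot: [3.134, -0.221, 0.0]
contact_force: [0.5, -0.6, -1.3]
opening: 0.0175
grip_force: 61.2
[0.56193659 0.32229317 0.21446197] [ 3.13363481e+00 -2.21323672e-01  3.70711002e-05] 0.017480534120126318
purple [308 155  26  36 486] mean [0.5643 0.3232 0.033 ] rect [564.2 322.7] [23.8 34.7] 81.3
```

View pics/w6.png

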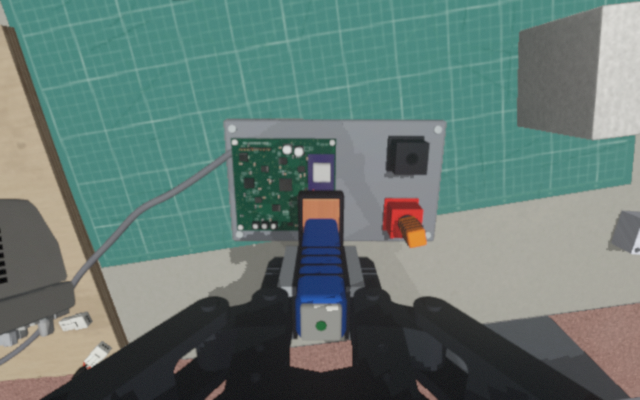

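Wrist view: probe held upright, head front around (321,205), module partly visible at (321,172), and the plugged pin at (412,230) in the red terminal. Now check the probe's offset in the grip numerically.

```bash
python3 - <<'E'
from h import *
im,d,c=load('w6.npz'); H=hsv(im); t=np.array([.5619,.3223]); y=np.radians(-8.1); ax=np.array([np.cos(y),np.sin(y)]); ay=np.array([-ax[1],ax[0]])
def rel(n,p): q=np.atleast_2d(p)[:,:2]-t; print(n,'along',(q@ax*1000).round(1),'across',(q@ay*1000).round(1))
g=meas(c,'dot',cv2.inRange(H,(45,80,40),(85,255,220)),(305,310,340,340),.2574); rel('dot',g)
m=np.zeros(H.shape[:2],np.uint8); m[180:235,290:352]=cv2.inRange(H,(5,90,100),(20,200,255))[180:235,290:352]
v,u=np.nonzero(m); r=v<215; p=plane(c,np.c_[u[r],v[r]],.1754); q=p[:,:2]-t
a,b=q@ax*1000,q@ay*1000; print('orange front',np.percentile(a,[99,100]),'across range',np.percentile(b,[1,99]))
rw=205; col=H[rw,285:360,2].astype(int); e=np.diff(col); L,R=285+np.argmin(e[:35])+.5,285+35+np.argmax(e[35:])+.5; rel('head edges',plane(c,[[L,rw],[R,rw]],.1754))
print(L,R)
cc=H[180:205,321,2].astype(int); print(cc.tolist())
E
```

```text
dot [316 321  10   9  68] mean [0.5613 0.3229 0.2574] rect [561.5 322.9] [3.1 3.3] 81.9
dot along [-0.6] across [0.5]
orange front [20.44209686 20.44331642] across range [-9.79954586 10.87469634]
head edges along [16.4 16.4] across [ 15.6 -12.3]
293.5 343.5
[183, 159, 124, 105, 103, 102, 105, 103, 100, 87, 63, 43, 40, 41, 44, 46, 47, 54, 104, 163, 186, 188, 187, 188, 187]
```

```bash
python3 -m crank '0 0 -0.03 0;0 0 -0.05 0;0 0 -0.05 0;0 0 -0.04 0;0 0 -0.03 0'
python3 -m crank '0 0 -0.02 0;0 0 -0.015 0;0 0 -0.009 0;0 0 -0.005 0;0 0 0 0'
python3 -m crank '0 0 0 0;0 0 0 0;0 0 0 0;0 0 0 0;0 0 0 0'
python3 - <<'E'
from h import *
o=ctrl.get_obs();print(o['tool_pos'],o['tool_rot'],o['opening'],o['t'])
im,d,c=look('w7'); H=hsv(im); P=cloud(c,d); zt=o['tool_pos'][2]
g=meas(c,'dot',cv2.inRange(H,(45,80,40),(85,255,220)),(305,305,340,345),zt+.0429)
m=np.zeros(H.shape[:2],bool); m[315:338,308:335]=1; print('cap z depth',np.nanmedian(P[m][:,2]),'expect',zt+.0429)
o=np.zeros(H.shape[:2],bool); o[185:215,300:342]=1; o&=cv2.inRange(H,(5,90,60),(20,220,255))>0; print('head top z',np.nanmedian(P[o][:,2]),'expect',zt-.0391,o.sum())
meas(c,'pin',cv2.inRange(H,(8,150,120),(22,255,255)),(345,120,520,330),.083)
top,dt,ct=grab('top'); Pt=cloud(ct,dt); s=Pt[210:245,190:250]; print('module/pin top z', meas(ct,'pin',cv2.inRange(hsv(top),(9,120,120),(22,255,255)),(215,220,250,250),.083))
E
```

```text
t: 14.2
tool_pos: [0.5605, 0.3222, 0.1106]
tool_rot: [3.132, -0.22, -0.006]
contact_force: [-0.6, -0.8, -1.4]
opening: 0.0176
grip_force: 61.2
t: 14.62
tool_pos: [0.5624, 0.3235, 0.0902]
tool_rot: [-3.134, 0.219, -0.001]
contact_force: [-0.4, -0.8, -1.2]
opening: 0.0171
grip_force: 61.2
t: 15.03
tool_pos: [0.5622, 0.3235, 0.0902]
tool_rot: [-3.134, 0.219, -0.001]
contact_force: [-0.2, -0.3, 0.2]
opening: 0.0174
grip_force: 61.2
[0.56219399 0.32353252 0.09024574] [-3.13360970e+00  2.18935332e-01 -1.02606993e-03] 0.017371691558589634 15.0333
dot [316 321  10   9  68] mean [0.5615 0.324  0.1331] rect [561.7 324.1] [3.1 3.3] 82.0
cap z depth 0.1350255822992933 expect 0.13314573850858213
head top z 0.05337271086260878 expect 0.05114573850858214 643
pin [471 313  24  17 228] mean [0.5145 0.2446 0.083 ] rect [514.8 244. ] [15.6  6.8] 43.7
pin [225 230   6   7  33] mean [0.5026 0.2447 0.083 ] rect [502.8 245.1] [18.4 15.2] 1.8
module/pin top z [0.50255422 0.24466664 0.083     ]
```

```bash
python3 -c "
from station import ctrl
print(ctrl.finish_job())"
```

```text
the job is handed in; nothing more can be done
None
```

I handed the job in at about 15 s: the pin is home in the red terminal and released, and the probe is held upright about 8 mm above the module's middle, aligned with it (all by measurement; no verdict came back). I viewed 11 pictures, one over the limit of 10.

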